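# Free two jammed scent balls from the chute and put them on their rests

## Robot

A 6-joint arm with a two-finger parallel gripper is mounted at the origin on the work surface. World frame = base frame: x ahead of the robot, y to its left, z up, the work surface at z = 0. Lengths are in m, angles in rad, forces in N, time in s.
With the tool pointing down it reaches from about 0.425 to 0.95 m from the base axis. Payload 3.5 kg.
Tool frame: the origin (TCP) lies on the centre line of the jaws, within the pads' length; the fingertips stand 17 mm ahead of it and the grasp point (between the pads) lies 2 mm behind it; z points along the fingers, y is the line along which they close (so a half turn about z gives the same grasp; the last joint's range is limited). The gripper opens to 85 mm and grips with 20 to 120 N. Pads are 22 mm wide; open, the fingers measure 114 mm over their backs; the gripper's body (76 mm by 85 mm) begins 54 mm behind the grasp point. The pads swing forward as they close: fully open they stand 13 mm farther back than shut.
Start: joints at [-1.312, 0.286, 1.577, -0, 1.279, -0.15], TCP at [0.268, -0.619, 0.248] pointing down, gripper open.
Joint ranges: [-2.77, 2.77], [-0.9, 2.22], [0.21, 2.48], [-1.53, 4.67], [0.24, 2.81], [-2.84, 2.84]. Speed limits (rad/s): [2.79, 2.79, 3.14, 3.14, 3.14, 3.14].

## Interface

Orientations are given as a unit quaternion [x, y, z, w].
In Python, from plant import ctrl gives the robot as it stands. The module is installed in compiled form; this text tells all that it offers.
- The arm moves only by the tool drive_tool, never from a script. Its argument "moves" is a list of rows, each a list of 3 entries, a list of its own where there are three numbers: the turn, a rotation vector about the tool's x, y, z in rad, then the shift along the tool's x, y, z in m, then the finger opening in m, from 0 to 0.0854. A call has 1 to 5 rows; each row shifts and turns the commanded pose from where the row before left it, along the tool's axes as they then stand; what a row does not reach is not made up. A row lasts 1/8 s, in which the tool goes at most 62.5 mm and 10.7 degrees, less where a joint would pass 70% of its speed; a pose out of reach is approached as far as the arm can. A call with a gripper value outside its range is refused whole. The fingers move at their own pace and stop on an object; "grip_force" is the grip in N (left out, the last holds). Time passes only in rows, so rows that do not move let the fingers close. It gives the time, the measured TCP pose, the force, the opening and the grip force at its end, in the units of the state.
- ctrl.get_state(): the state, without advancing time (a new reading comes with each control period).
- ctrl.read_camera(name): name is "scene" or "top" or "wrist"; returns a dict with "image" (384x512x3 uint8, red, green, blue), "fx", "fy", "cx", "cy" (pixels), "R" (3x3) and "t" (3): a world point X has camera coordinates R X + t. Camera axes: x right, y down, z forward; pixel columns grow to the right and rows downward; lengths in m; the calibration is good to about 2 mm. The wrist camera is an equidistant fisheye: a pixel r from the principal point sees the ray r / f radians off the axis. A picture is of the moment at which its call begins. There is no depth.
- ctrl.sign_off(): hands the job in; it is judged then, once.
The state is a dict: "time": time; "qpos": joint angles; "dq": joint speeds; "joint_efforts": joint torques, N m; "eef_pos": TCP position; "tcp_rot": TCP orientation; "contact_force": force on the tool from outside, world axes, zero at the start; "wrist_torque": the same for the moment, N m; "opening": opening from 0.0 (shut) to 1.0 (fully open); "finger_force": force on a finger pad.
Only numpy, scipy, OpenCV 4.12 (cv2) and the standard library are available. Lean on these libraries where they do the work, as an engineer would, in place of code of your own. Each camera call takes 0.05 s, during which the arm holds its last target. There are 200 camera calls.

## Task

Two wooden scent balls have jammed side by side at the mouth of the sloping wooden chute. Nudge the blocking ball back up the slope (never lift a ball out of the hopper or the upper part of the lane) until both can roll down the lane to the stop at its lower end; take them from there one at a time and set each, without dropping it, in the hollow of a white ceramic ring, one ball on each ring. Leave the jars, bowl, pen and spoon dish where they are.

Things in the scene. Friction and masses are not known exactly. Their poses are not given: they have to be found in the camera images.
- deck: Sloping plywood top of the fixed ball chute. Origin on the chute's floor, on its centre line, at the mouth, 45 mm above the table; x points up the slope (6 degrees, away from the robot), y to the left, z square to the floor. x > 0 is the hopper, x < 0 the lane. All rails are 10 mm thick and only 24 mm high, lower than a ball's middle: a closed gripper reaches over them.
- hopper (a point): Middle of the hopper's floor (82 mm up the slope from the mouth). The hopper is 165 mm long and 143 mm wide inside (y -71 to 71).
- mouth (a point): Middle of the opening, on the floor: 74 mm wide (y -37 to 37) between two shoulders that close the hopper's lower end out to its sides (upper faces at x = 0, 10 mm thick). Below it runs a lane of the same width, its stop 135 mm down the slope. Outside the lane there is no floor.
- pickup (a point): Where the centre of a ball lying at the stop comes to be (x = -104, z = 31; y varies by up to 10 mm). A second ball waits behind it, 62 mm up, and rolls down when the first is taken. Within 60 mm of the stop the lane's sides are just 10 mm high and 27 to 33 mm from the centre line, so that the ball can be gripped across the lane.
- ball_a_center (a point): Centre of a plain wooden ball, 62 mm in diameter, about 60 g, waxed: rolls and slips freely on the deck; at first the left one of the jammed pair in the hopper. The blocker is the ball whose deck y is farther from the centre line: it rests on a shoulder, by the hopper's side (about x = 30, y = 40 or -40 mm).
- ball_a: The same ball. Pushing the blocker 35 to 70 mm up the slope lets the other ball pass. The blocker then rolls back; if it comes to rest on its shoulder, a push of 10 to 25 mm towards the centre line sends it down too. (This origin is on the surface and turns with the ball: use the centre.)
- ball_b_center (a point): Centre of the other, identical ball, at first the right one of the pair.
- ball_b: The same ball (origin on its surface, turns with it: use the centre).
- rest_a: White ceramic ring lying loose on the table, 96 mm outside, hole 44 mm, 18 mm high, 0.3 kg; origin at the centre of its underside. A ball seated in the hole has its centre 40 mm above the table. This one lies to the left of the chute.
- rest_b: The identical ring to the right of the chute.
- bowl: White bowl, rim 110 mm across, 50 mm high; bystander. Origin at the centre of its underside.
- pen: Orange cutter pen lying flat, 140 mm long; bystander. Origin under its middle.
- dish_spoon: Small white oblong dish, 90 by 55 mm, with a blue measuring spoon on it; bystander. Origin under its middle.
- jar_1: White-lidded powder jar, 68 mm across, 57 mm high; bystander (left, near the back). Origin at the centre of its underside.
- jar_2: White-lidded powder jar, 68 mm across, 57 mm high; bystander (left, near the robot). Origin at the centre of its underside.
- jar_3: White-lidded powder jar, 68 mm across, 57 mm high; bystander (right, near the back). Origin at the centre of its underside.
- jar_4: White-lidded powder jar, 68 mm across, 57 mm high; bystander (far left). Origin at the centre of its underside.
Things that resemble listed ones, but are neither listed nor needed, are in the scene too. Leave any pink or purple look-alike of the ball_b alone. What is shaped like the rest_b but black is not meant.

How it is judged:
On the way, in this order (a step that is already met when the one before it is completed fails the run):
1. the jam is broken: a ball lies at the stop at the lower end of the lane (((x of ball_a_center in the frame of deck between -0.125 and -0.09 m and y of ball_a_center in the frame of deck between -0.02 and 0.02 m and z of ball_a_center in the frame of deck below 0.042 m and linear speed of ball_a below 0.05 m/s) or (x of ball_b_center in the frame of deck between -0.125 and -0.09 m and y of ball_b_center in the frame of deck between -0.02 and 0.02 m and z of ball_b_center in the frame of deck below 0.042 m and linear speed of ball_b below 0.05 m/s))), for 0.2 s.
2. a ball lies in the hollow of a ring (((horizontal distance between ball_a_center and rest_a below 0.008 m and z of ball_a_center in the frame of rest_a between 0.035 and 0.045 m) or (horizontal distance between ball_a_center and rest_b below 0.008 m and z of ball_a_center in the frame of rest_b between 0.035 and 0.045 m) or (horizontal distance between ball_b_center and rest_a below 0.008 m and z of ball_b_center in the frame of rest_a between 0.035 and 0.045 m) or (horizontal distance between ball_b_center and rest_b below 0.008 m and z of ball_b_center in the frame of rest_b between 0.035 and 0.045 m))), for 0.2 s.
At the end, for the whole second after the job is handed in: Both balls lie still in the hollows of the two rings, one on each: centre within 8 mm of the ring's axis and 35 to 45 mm above the ring's underside ((((horizontal distance between ball_a_center and rest_a below 0.008 m and z of ball_a_center in the frame of rest_a between 0.035 and 0.045 m) and (horizontal distance between ball_b_center and rest_b below 0.008 m and z of ball_b_center in the frame of rest_b between 0.035 and 0.045 m)) or ((horizontal distance between ball_a_center and rest_b below 0.008 m and z of ball_a_center in the frame of rest_b between 0.035 and 0.045 m) and (horizontal distance between ball_b_center and rest_a below 0.008 m and z of ball_b_center in the frame of rest_a between 0.035 and 0.045 m))) and linear speed of each of ball_a, ball_b below 0.02 m/s); the robot touches nothing.
It fails at once if a ball is lifted more than about 20 mm off the floor in the hopper or in the upper half of the lane (((x of ball_a_center in the frame of deck between 0 and 0.19 m and y of ball_a_center in the frame of deck between -0.11 and 0.11 m and z of ball_a_center in the frame of deck between 0.053 and 0.1 m) or (x of ball_a_center in the frame of deck between -0.07 and 0.001 m and y of ball_a_center in the frame of deck between -0.04 and 0.04 m and z of ball_a_center in the frame of deck between 0.053 and 0.1 m)) or ((x of ball_b_center in the frame of deck between 0 and 0.19 m and y of ball_b_center in the frame of deck between -0.11 and 0.11 m and z of ball_b_center in the frame of deck between 0.053 and 0.1 m) or (x of ball_b_center in the frame of deck between -0.07 and 0.001 m and y of ball_b_center in the frame of deck between -0.04 and 0.04 m and z of ball_b_center in the frame of deck between 0.053 and 0.1 m))).
It fails at once if a ball is dropped on a ring or rammed into it (more than 40 N) (contact force between any of ball_a, ball_b and rest_a above 40 N or contact force between any of ball_a, ball_b and rest_b above 40 N).
It fails at once if a jar, the bowl, the pen or the spoon dish is moved by more than 30 mm (distance of any of jar_1, jar_2, jar_3, jar_4, bowl, pen, dish_spoon from where it was at the start of the episode above 0.03 m).
It also fails if it takes over 72 s, if anything falls off the work surface, if the arm or the gripper's body presses on something with over 40 N, if the wrist force passes 120 N, or if a joint passes its speed limit or range.

## Working session

There is one attempt and no reset: what is moved stays moved. The work goes in short steps, Python scripts to look and compute and a tool call to move; the robot and the scene stay as the last step left them, time stands still between calls to the robot, and variables do not carry over. Pictures are saved under pics/ and viewed, at most 11 in all, crops included, and the job is handed in when it is done.

Besides the shell and the picture viewer there is one more tool, called after "Call:" as a command line: name --argument value ..., lists and objects as JSON in quotes. drive_tool: Moves the arm, as the interface text tells. Its arguments: {"type":"object","properties":{"moves":{"type":"array","items":{"type":"array"}},"grip_force":{"type":"number"}},"required":["moves"]}

```bash
mkdir -p pics
cat > h.py <<'E'
import numpy as np, cv2
from plant import ctrl
from scipy.spatial.transform import Rotation as Ro
def cam(n,save=None):
    c=ctrl.read_camera(n)
    if save: cv2.imwrite('pics/'+save,c['image'][:,:,::-1])
    return c
def ray(c,u,v):
    R=np.array(c['R']);t=np.array(c['t'])
    d=R.T@np.array([(u-c['cx'])/c['fx'],(v-c['cy'])/c['fy'],1]); return -R.T@t,d/np.linalg.norm(d)
def onz(c,u,v,z):
    o,d=ray(c,u,v); return o+d*(z-o[2])/d[2]
def proj(c,X):
    p=np.array(c['R'])@np.array(X)+np.array(c['t']); return p[0]/p[2]*c['fx']+c['cx'],p[1]/p[2]*c['fy']+c['cy']
E
python3 - <<'E'
from h import *
a=cam('scene');b=cam('top')
cv2.imwrite('pics/s0.png',a['image'][:,:,::-1]);cv2.imwrite('pics/t0.png',b['image'][:,:,::-1])
for c in (a,b): print(c['fx'],c['cx'],c['cy'],np.round(c['R'],3).tolist(),np.round(-np.array(c['R']).T@c['t'],3))
print(ctrl.get_state())
E
```

```text
460.4137640722795 246.36965623804122 198.5982168537578 [[0.877, 0.481, 0.014], [0.262, -0.452, -0.853], [-0.403, 0.751, -0.522]] [ 1.021 -0.945  0.747]
392.0662277483574 255.42085960327668 190.2008329215962 [[-0.03, -0.999, -0.035], [-0.993, 0.034, -0.109], [0.11, 0.031, -0.993]] [ 0.423 -0.025  1.112]
{'time': 0.1, 'qpos': array([-1.31198426e+00,  2.87131873e-01,  1.57804475e+00,  2.06336978e-05,
        1.27862931e+00, -1.50000805e-01]), 'dq': array([ 0.00093522, -0.00050417, -0.00438178,  0.00265017,  0.00037263,
       -0.00050963]), 'joint_efforts': array([ 3.72709837e-04, -4.07295513e+01, -2.93700653e+01, -1.74979241e-04,
        3.36022356e-03,  1.86950444e-06]), 'eef_pos': array([ 0.26820984, -0.61880583,  0.24704127]), 'tcp_rot': array([ 9.79181648e-01,  2.02982943e-01, -5.03161020e-05, -1.10554123e-03]), 'contact_force': array([ 0.11339159, -0.67306556, -0.49342816]), 'wrist_torque': array([ 0.03266799,  0.02548983, -0.03775297]), 'finger_force': 0.0, 'opening': 1.0001352322767731}
```

View pics/s0.png

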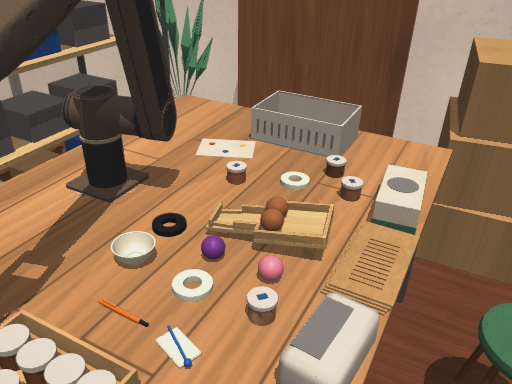

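View pics/t0.png

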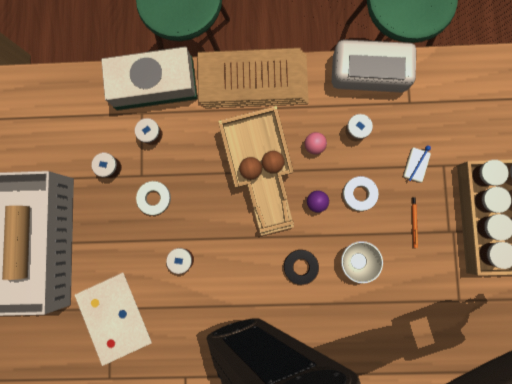

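The top view shows the brown balls at about (250,168) and (273,161) at the mouth. White rings are at (153,198) on the left and (361,194) on the right; these fit rest_a and rest_b. The black ring at (301,267) and the pink (316,143) and purple (318,201) balls are look-alikes to leave alone. Next I'll view an enlarged crop and take measurements.

```bash
cat >> h.py <<'E'
def blob(c,mask,u,v,r=30):
    n,l,s,ce=cv2.connectedComponentsWithStats(mask.astype(np.uint8))
    best=[(np.hypot(*(ce[i]-[u,v])),i) for i in range(1,n) if s[i][4]>40]
    d,i=min(best); return ce[i],s[i],(l==i)
E
python3 - <<'E'
from h import *
b=cam('top');im=b['image'].astype(int)
cr=b['image'][98:248,205:345,::-1]
cv2.imwrite('pics/c0.png',cv2.resize(cr,None,fx=4,fy=4,interpolation=cv2.INTER_CUBIC))
w=(im.min(2)>120)&((im.max(2)-im.min(2))<50)
for n,u,v in (('restL',153,198),('restR',361,194)):
    ce,s,m=blob(b,w,u,v)
    ct=max(cv2.findContours(m.astype(np.uint8),0,1)[0],key=cv2.contourArea)
    e=cv2.fitEllipse(ct); print(n,ce,s,e,'outer->',onz(b,*e[0],.009)); 
hsv=cv2.cvtColor(b['image'],cv2.COLOR_RGB2HSV)
for u,v in((250,168),(273,161),(265,130)): print(b['image'][v,u],hsv[v,u])
E
```

```text
restL [152.53168044 197.4476584 ] [136 181  34  34 726] ((152.49351501464844, 197.428955078125), (32.31500244140625, 33.65923309326172), 35.676246643066406) outer-> [0.53450152 0.30429863 0.009     ]
restR [360.72951886 192.97269181] [344 176  35  35 769] ((360.7473449707031, 192.9640350341797), (33.39961242675781, 34.47449493408203), 138.22274780273438) outer-> [ 0.52737465 -0.28518766  0.009     ]
[157  95  59] [ 11 159 157]
[160  98  61] [ 11 158 160]
[193 156 106] [ 17 115 193]
```

View pics/c0.png

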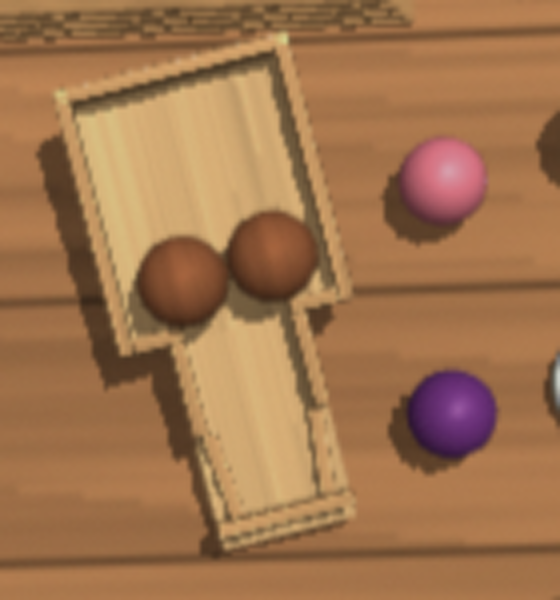

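The crop shows the hopper's outer rail corners at crop (60,93), (286,36), (350,298) and (123,353). The two brown balls are at (183,281) and (272,255), with the plain pink and purple look-alikes outside the chute. Now I'll fit the deck frame from the corner rays.

```bash
cat >> h.py <<'E'
def deckR(yaw): return Ro.from_euler('ZY',[yaw,-np.radians(6)]).as_matrix()
E
python3 - <<'E'
from h import *
from scipy.optimize import least_squares
b=cam('top');s=cam('scene')
px=(np.array([[60,93],[286,36],[350,298],[123,353]])+.5)/4-.5+[205,98]
pd=np.array([[.175,.0815,.024],[.175,-.0815,.024],[-.010,-.0815,.024],[-.010,.0815,.024]])
def f(p):
    X=pd@deckR(p[2]).T+[p[0],p[1],.045]
    return np.ravel([np.subtract(proj(b,x),q) for x,q in zip(X,px)])
r=least_squares(f,[.6,0,.2]);O=np.array([*r.x[:2],.045]);R=deckR(r.x[2]);print(r.x,r.fun.round(2))
# check: stop lower edge (222,550),(350,515)
for q in ((222,548),(352,515),(345,492)):
    o,d=ray(b,*((np.array(q)+.5)/4-.5+[205,98]));o2=R.T@(o-O);d2=R.T@d
    print('stop at z=24,10',[(o2+d2*(z-o2[2])/d2[2]).round(3).tolist() for z in(.024,.01,0)])
def balls(c,us):
    h=cv2.cvtColor(c['image'],cv2.COLOR_RGB2HSV).astype(int)
    m=(h[...,0]<=13)&(h[...,1]>140)&(h[...,2]<200)
    return
for q in ((183,281),(272,255)):
    o,d=ray(b,*((np.array(q)+.5)/4-.5+[205,98]));o2=R.T@(o-O);d2=R.T@d
    x=o2+d2*(.031-o2[2])/d2[2];print('ball deck',x.round(4),'world',(O+R@x).round(4),'scene px',proj(s,O+R@x))
np.savez('deck.npz',O=O,R=R,yaw=r.x[2])
i=s['image'][180:260,195:345,::-1];cv2.imwrite('pics/c1.png',cv2.resize(i,None,fx=5,fy=5,interpolation=cv2.INTER_CUBIC))
print([proj(s,O+R@np.array(x)) for x in pd])
E
```

```text
[ 0.57842957 -0.01309409  0.20720049] [-1.38 -0.64  0.92 -0.87  1.3   0.39 -0.86  1.05]
stop at z=24,10 [[-0.151, 0.045, 0.024], [-0.152, 0.045, 0.01], [-0.153, 0.046, 0.0]]
stop at z=24,10 [[-0.15, -0.045, 0.024], [-0.151, -0.046, 0.01], [-0.152, -0.046, 0.0]]
stop at z=24,10 [[-0.134, -0.044, 0.024], [-0.135, -0.045, 0.01], [-0.136, -0.046, 0.0]]
ball deck [0.0292 0.0278 0.031 ] world [0.5979 0.0195 0.0789] scene px (np.float64(276.96228763372136), np.float64(206.96418067320897))
ball deck [ 0.0319 -0.034   0.031 ] world [ 0.6133 -0.0405  0.0792] scene px (np.float64(272.364539968231), np.float64(219.25013733399794))
[(np.float64(334.0418718412182), np.float64(203.27999009979152)), (np.float64(325.0242199501652), np.float64(237.23747426232654)), (np.float64(251.98419183308357), np.float64(230.11558380359648)), (np.float64(268.09988154437275), np.float64(198.30034658540873))]
```

View pics/c1.png

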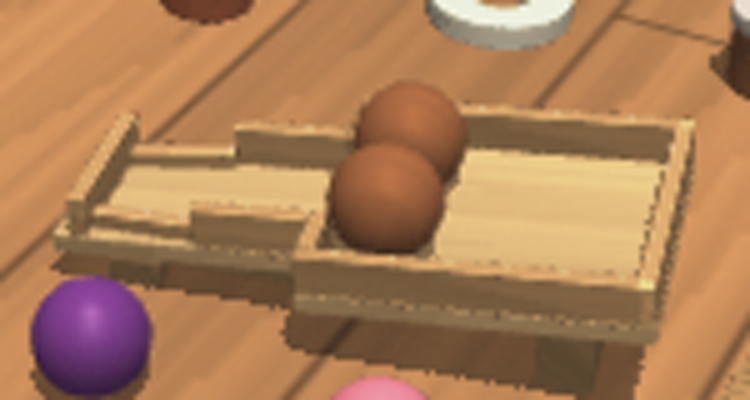

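The scene crop shows both balls at the mouth. The right (near) one, around crop (387,200), lies tight against the right rail, while the left one has a gap to its rail. So the right ball is the blocker, at world about (0.613, -0.040, 0.079), which is 62 mm from its neighbour and matches two touching balls. I'm moving in now.

Call:
drive_tool --moves '[[[0,0,0.101],[0,0,0],0],[[0,0,0.101],[0,0,0],0],[[0,0,0],[0.037,-0.045,0],0],[[0,0,0],[0.037,-0.045,0],0],[[0,0,0],[0.037,-0.045,0],0]]'

```text
time: 0.88
eef_pos: [0.3498, -0.4629, 0.2481]
tcp_rot: [0.995, 0.103, 0.0, -0.0]
contact_force: [1.1, -0.4, 0.3]
opening: 0.003
finger_force: 0.0
```

Call:
drive_tool --moves '[[[0,0,0],[0.037,-0.045,0],0],[[0,0,0],[0.037,-0.045,0],0],[[0,0,0],[0.037,-0.045,0],0],[[0,0,0],[0.037,-0.045,0],0],[[0,0,0],[0.037,-0.045,0],0]]'

```text
time: 1.5
eef_pos: [0.4847, -0.2045, 0.2485]
tcp_rot: [0.995, 0.103, 0.0, 0.0]
contact_force: [-0.0, 0.2, 0.0]
opening: 0.002
finger_force: 0.0
```

```bash
cat >> h.py <<'E'
def togo(P,yaw=None):
    "shift in tool axes (after turning) and turn about tool z to bring TCP to world P with tool x at yaw"
    s=ctrl.get_state();R=Ro.from_quat(s['tcp_rot']).as_matrix();p=s['eef_pos']
    cur=np.arctan2(R[1,0],R[0,0]);yaw=cur if yaw is None else yaw
    d=np.array(P)-p;c,n=np.cos(yaw),np.sin(yaw)
    print('t',round(s['time'],2),'p',p.round(4),'tilt',np.degrees(np.arccos(-R[2,2])).round(2),'yaw',cur.round(3),'turn',round(cur-yaw,3),'shift',np.round([c*d[0]+n*d[1],n*d[0]-c*d[1],-d[2]],4),'open',round(s['opening'],3),'F',s['contact_force'].round(1),'ff',round(s['finger_force'],1))
D=None
try: D=np.load('deck.npz')
except Exception: pass
def balls(c,n=2):
    "brown ball blobs -> (u,v,radius), by hue/darkness mask + enclosing circle"
    h=cv2.cvtColor(c['image'],cv2.COLOR_RGB2HSV).astype(int)
    m=((h[...,0]<=13)&(h[...,1]>142)).astype(np.uint8)
    return m
E
python3 - <<'E'
from h import *
togo([.5624,-.0512,.09],.207)
b=cam('top')
im=b['image']
m=balls(b)[100:245,210:300]
h=cv2.cvtColor(im,cv2.COLOR_RGB2HSV)
for p in ((265,120),(240,140),(265,200),(290,120),(225,130),(300,160)): print(p,h[p[1],p[0]])
E
```

```text
t 1.5 p [ 0.4847 -0.2045  0.2485] tilt 0.04 yaw 0.207 turn -0.0 shift [ 0.1076 -0.134   0.1585] open 0.002 F [-0.   0.2  0. ] ff 0.0
(265, 120) [ 19 106 231]
(240, 140) [ 19 107 232]
(265, 200) [ 18 112 226]
(290, 120) [ 13 139 200]
(225, 130) [ 20 105 229]
(300, 160) [ 14 139 194]
```

```bash
cat >> h.py <<'E'
def circles(c,box,r0,r1):
    "brown circles in box (u0,v0,u1,v1), subpixel via 4x mask distance transform peaks"
    u0,v0,u1,v1=box;im=cv2.resize(c['image'][v0:v1,u0:u1],None,fx=4,fy=4,interpolation=cv2.INTER_LINEAR)
    h=cv2.cvtColor(im,cv2.COLOR_RGB2HSV).astype(int)
    m=cv2.morphologyEx(((h[...,0]<=13)&(h[...,1]>147)).astype(np.uint8)*255,cv2.MORPH_OPEN,np.ones((13,13)))
    m=cv2.GaussianBlur(m,(9,9),0)
    r=cv2.HoughCircles(m,cv2.HOUGH_GRADIENT,1,60,param1=100,param2=10,minRadius=int(4*r0),maxRadius=int(4*r1))
    return [] if r is None else [((x+.5)/4-.5+u0,(y+.5)/4-.5+v0,q/4) for x,y,q in r[0]]
def tri(b,uv,s,uw):
    (o1,d1),(o2,d2)=ray(b,*uv),ray(s,*uw)
    A=np.stack([d1,-d2],1);k=np.linalg.lstsq(A,o2-o1,rcond=None)[0];a,e=o1+k[0]*d1,o2+k[1]*d2
    return (a+e)/2,np.linalg.norm(a-e)
def deck(X): return D['R'].T@(np.array(X)-D['O'])
def ballpos(c,box=(205,95,345,250),r=(9.5,14)):
    out=[]
    for u,v,q in circles(c,box,*r):
        o,d=ray(c,u,v);o2=deck(o);d2=D['R'].T@d;x=o2+d2*(.031-o2[2])/d2[2]
        out.append((x.round(4).tolist(),(D['O']+D['R']@x).round(4).tolist(),np.round([u,v,q],1).tolist()))
    return out
E
python3 - <<'E'
from h import *
b=cam('top');s=cam('scene')
for x in ballpos(b): print(x)
for x in circles(s,(195,180,345,260),9,14): print(np.round(x,1))
E
```

```text
([0.0315, -0.0342, 0.031], [0.6129, -0.0408, 0.0791], [272.79998779296875, 161.5, 10.600000381469727])
([0.0302, 0.0279, 0.031], [0.5989, 0.0198, 0.079], [250.1999969482422, 167.5, 10.699999809265137])
[276.5 206.5  10.3]
```

Call:
drive_tool --moves '[[[0,0,0],[0.036,-0.045,0],0],[[0,0,0],[0.036,-0.045,0],0],[[0,0,0],[0.036,-0.044,0.02],0],[[0,0,0],[0,0,0.05],0],[[0,0,0],[0,0,0.05],0]]'

```text
time: 2.28
eef_pos: [0.5629, -0.0536, 0.1276]
tcp_rot: [0.995, 0.103, 0.001, 0.001]
contact_force: [-0.3, -0.6, 0.2]
opening: -0.001
finger_force: 0.0
```

Call:
drive_tool --moves '[[[0,0,0],[0,0,0.025],0],[[0,0,0],[0,0,0.013],0],[[0,0,0],[0,0,0],0]]'

```text
time: 2.65
eef_pos: [0.562, -0.0537, 0.0899]
tcp_rot: [0.995, 0.103, -0.001, -0.0]
contact_force: [-0.1, -0.2, 0.1]
opening: 0.001
finger_force: 0.0
```

Run:
```python
from h import *
togo([.5624,-.0512,.09],.207)
s=cam('scene')
i=s['image'][150:260,195:345,::-1];cv2.imwrite('pics/c2.png',cv2.resize(i,None,fx=4,fy=4,interpolation=cv2.INTER_CUBIC))
```

```text
t 2.65 p [ 0.562  -0.0537  0.0899] tilt 0.07 yaw 0.206 turn -0.001 shift [ 0.0009 -0.0024 -0.0001] open 0.001 F [-0.1 -0.2  0.1] ff 0.0
```

View pics/c2.png

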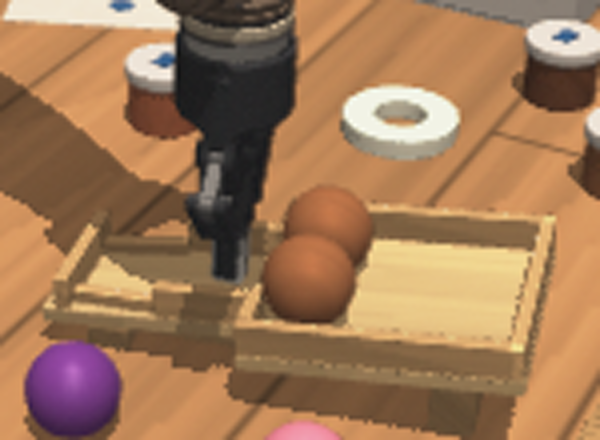

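The crop shows the closed fingertips at about (232,265), above the rail and just down-slope of the blocker at (310,280). Next is a slow push up the slope.

Call:
drive_tool --moves '[[[0,0,0],[0.009,0,0],0],[[0,0,0],[0.009,0,-0.001],0],[[0,0,0],[0.009,0,-0.001],0],[[0,0,0],[0.009,0,-0.001],0],[[0,0,0],[0.009,0,-0.001],0]]'

```text
time: 3.32
eef_pos: [0.607, -0.0434, 0.0944]
tcp_rot: [0.995, 0.103, 0.0, 0.0]
contact_force: [1.0, 0.8, 0.1]
opening: -0.0
finger_force: 0.1
```

Call:
drive_tool --moves '[[[0,0,0],[0.009,0,-0.001],0],[[0,0,0],[0.009,0,-0.001],0],[[0,0,0],[0.006,0,0],0],[[0,0,0],[0,0,0],0],[[0,0,0],[0,0,0],0]]'

```text
time: 3.95
eef_pos: [0.6296, -0.0387, 0.0961]
tcp_rot: [0.995, 0.103, -0.0, -0.0]
contact_force: [0.1, 0.2, 0.7]
opening: -0.006
finger_force: 0.0
```

Run:
```python
from h import *
togo([.5624,-.0512,.09],.207)
b=cam('top');s=cam('scene')
for x in ballpos(b): print(x)
i=np.hstack([cv2.resize(c['image'][v:v+110,u:u+100,::-1],None,fx=4,fy=4) for c,u,v in ((s,215,150),(b,220,105))])
cv2.imwrite('pics/c3.png',i)
```

```text
t 3.95 p [ 0.6296 -0.0387  0.0961] tilt 0.03 yaw 0.207 turn -0.0 shift [-0.0683 -0.0016  0.0061] open -0.006 F [0.1 0.2 0.7] ff 0.0
```

View pics/c3.png

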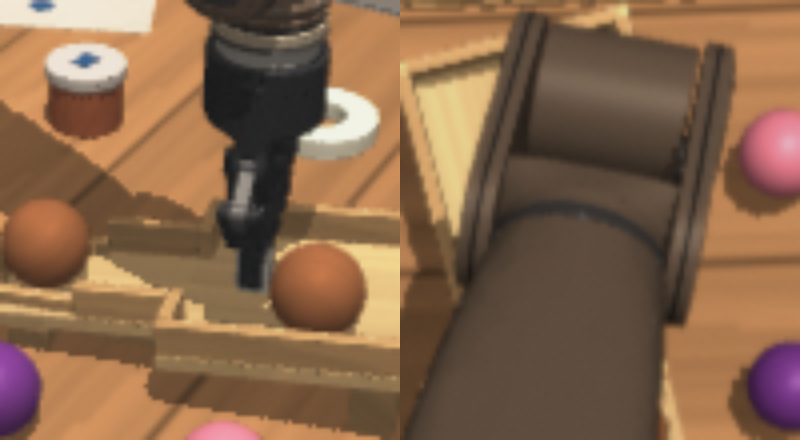

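The crop shows the free ball in the lane by the stop at (45,240), with the blocker held up-slope by the finger at (318,288). I'll lift clear, let it roll back, and move to its right.

Call:
drive_tool --moves '[[[0,0,0],[0,0,-0.06],0],[[0,0,0],[0,0.04,-0.05],0],[[0,0,0],[-0.02,0.055,0],0],[[0,0,0],[-0.02,0.055,0],0],[[0,0,0],[-0.02,0.055,0],0]]'

```text
time: 4.68
eef_pos: [0.6124, -0.2524, 0.2055]
tcp_rot: [0.995, 0.103, 0.0, 0.0]
contact_force: [0.6, 0.1, 0.4]
opening: 0.002
finger_force: 0.0
```

Call:
drive_tool --moves '[[[0,0,0],[0,0,0],0],[[0,0,0],[0,0,0],0],[[0,0,0],[0,0,0],0]]'

```text
time: 5.05
eef_pos: [0.6132, -0.2493, 0.205]
tcp_rot: [0.995, 0.104, -0.0, -0.0]
contact_force: [-0.2, 0.8, 0.4]
opening: 0.002
finger_force: 0.0
```

Run:
```python
from h import *
b=cam('top');s=cam('scene')
for x in ballpos(b): print(x)
for x in circles(s,(195,150,345,260),9,14): print(np.round(x,1))
togo([.5624,-.0512,.09],.207)
```

```text
([-0.1033, -0.0067, 0.031], [0.4761, -0.0415, 0.065], [274.79998779296875, 213.0, 10.399999618530273])
([0.0318, -0.0357, 0.031], [0.6136, -0.0422, 0.0792], [273.20001220703125, 161.1999969482422, 10.399999618530273])
[271.2 219.   10.3]
t 5.15 p [ 0.6133 -0.2492  0.2052] tilt 0.01 yaw 0.209 turn 0.002 shift [-0.0091 -0.2043  0.1152] open -0.0 F [-0.7  0.3 -0.7] ff 0.0
```

A ball rests at the stop (deck -103, -7) and the blocker is back on its shoulder. I'll nudge it toward the centre line.

Call:
drive_tool --moves '[[[0,0,0],[0.015,-0.05,0],0],[[0,0,0],[0.014,-0.05,0],0],[[0,0,0],[0.014,-0.0475,0.02],0],[[0,0,0],[0,0,0.04],0],[[0,0,0],[0,0,0.035],0]]'

```text
time: 5.78
eef_pos: [0.6249, -0.0953, 0.1094]
tcp_rot: [0.994, 0.105, 0.0, 0.0]
contact_force: [0.1, -1.4, 0.8]
opening: 0.003
finger_force: 0.0
```

Call:
drive_tool --moves '[[[0,0,0],[0,0,0.018],0],[[0,0,0],[0,0,0],0],[[0,0,0],[0,-0.006,0],0],[[0,0,0],[0,-0.006,0],0],[[0,0,0],[0,-0.006,0],0]]'

```text
time: 6.4
eef_pos: [0.6216, -0.0797, 0.0934]
tcp_rot: [0.995, 0.103, 0.001, 0.0]
contact_force: [0.9, -0.2, 0.4]
opening: -0.002
finger_force: 0.0
```

Call:
drive_tool --moves '[[[0,0,0],[0,-0.006,0],0],[[0,0,0],[0,-0.005,0],0],[[0,0,0],[0,0,0],0],[[0,0,0],[0,0,0],0],[[0,0,0],[0,0,0],0]]'

```text
time: 7.02
eef_pos: [0.6189, -0.0694, 0.0921]
tcp_rot: [0.995, 0.103, -0.0, 0.0]
contact_force: [-0.2, -0.3, 0.8]
opening: 0.0
finger_force: 0.0
```

Run:
```python
from h import *
s=cam('scene','s4.png')
for x in circles(s,(195,150,345,260),9,14): print(np.round(x,1))
for d in ([-.104,0,.031],[-.042,0,.031],[.03,-.04,.031]): print(np.round(proj(s,D['O']+D['R']@np.array(d)),1))
togo([.5624,-.0512,.09],.207)
cv2.imwrite('pics/c4.png',cv2.resize(s['image'][150:260,195:345,::-1],None,fx=4,fy=4))
```

```text
[224.5 209.5   9.4]
[236.2 173.5  10.5]
[227.3 208.3]
[248.9 210.2]
[271.1 220.4]
t 7.08 p [ 0.6189 -0.0694  0.0921] tilt 0.0 yaw 0.207 turn -0.0 shift [-0.0515 -0.0294  0.0021] open -0.003 F [ 0.1 -0.4 -0.5] ff 0.0
```

View pics/c4.png

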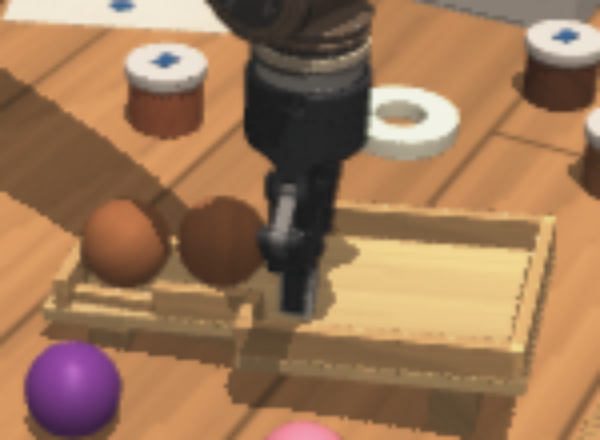

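Both balls now lie in the lane, at crop (123,240) by the stop and (222,240) behind it. I'll withdraw, open the fingers and measure the pickup ball.

Call:
drive_tool --moves '[[[0,0,0],[0,0.006,-0.055],0.0],[[0,0,0],[0,0.03,-0.05],0.0],[[0,0,0],[-0.03,0.045,0],0.085],[[0,0,0],[-0.03,0.045,0],0.085],[[0,0,0],[-0.03,0.045,0],0.085]]'

```text
time: 7.7
eef_pos: [0.5652, -0.2566, 0.1974]
tcp_rot: [0.995, 0.103, 0.0, 0.0]
contact_force: [0.1, -0.7, 0.6]
opening: 0.633
finger_force: 0.0
```

Run:
```python
from h import *
b=cam('top');s=cam('scene')
for x in ballpos(b): print(x)
for x in circles(s,(195,150,345,260),9,14): print(np.round(x,1))
im=s['image'].astype(int);w=(im.min(2)>110)&((im.max(2)-im.min(2))<60)
for n,u,v,P in (('A',295,180,(.5345,.3043)),('B',193,284,(.5274,-.2852))):
    ce,st,m=blob(s,w,u,v);print(n,ce.round(1),st,'top view pred hole centre',np.round(proj(s,(*P,.018)),1))
    cs,hi=cv2.findContours(m.astype(np.uint8),cv2.RETR_CCOMP,1)
    for c,h in zip(cs,hi[0]):
        if h[3]>=0 and len(c)>8:
            e=cv2.fitEllipse(c);print(' hole ellipse',np.round(e[0],1),np.round(e[1],1),onz(s,*e[0],.016).round(4))
togo([.4761,-.0415,.066],.207)
```

```text
([-0.1046, -0.0092, 0.031], [0.4754, -0.0441, 0.0649], [275.79998779296875, 213.1999969482422, 10.5])
([-0.0434, 0.0054, 0.031], [0.532, -0.0174, 0.0713], [265.0, 192.1999969482422, 10.399999618530273])
[248.2 208.8  10.4]
[226.2 209.2   9.9]
A [294.8 180.2] [281 172  29  18 403] top view pred hole centre [295.9 177.1]
 hole ellipse [294.9 180. ] [4.  9.4] [0.5381 0.2879 0.016 ]
B [191.9 285.1] [172 269  41  33 963] top view pred hole centre [192.3 281.6]
 hole ellipse [192.2 284.6] [ 8.7 17.4] [ 0.5318 -0.292   0.016 ]
 hole ellipse [195.5 277.4] [3.8 8. ] [ 0.5244 -0.2676  0.016 ]
t 7.8 p [ 0.5641 -0.2597  0.1973] tilt 0.1 yaw 0.201 turn -0.006 shift [-0.0413 -0.2317  0.1313] open 0.804 F [0.3 0.4 0.2] ff 0.0
```

Call:
drive_tool --moves '[[[0,0,-0.006],[0,0,0],0.085],[[0,0,0],[-0.0106,-0.0573,0],0.085],[[0,0,0],[-0.0106,-0.0573,0],0.085],[[0,0,0],[-0.0106,-0.0573,0],0.085],[[0,0,0],[-0.0106,-0.0573,0],0.085]]'

```text
time: 8.43
eef_pos: [0.4752, -0.037, 0.1972]
tcp_rot: [0.994, 0.107, 0.0, -0.0]
contact_force: [0.5, -0.2, 0.6]
opening: 0.993
finger_force: 0.0
```

Call:
drive_tool --moves '[[[0,0,0],[0,0,0.03],0.085],[[0,0,0],[0,0,0],0.085]]'

```text
time: 8.68
eef_pos: [0.4743, -0.0377, 0.1652]
tcp_rot: [0.994, 0.108, -0.002, -0.001]
contact_force: [-0.0, 0.1, -0.1]
opening: 0.994
finger_force: 0.0
```

```bash
python3 -c "
from h import *
togo([.4754,-.0441,.066],.207)"
```

```text
t 8.68 p [ 0.4743 -0.0377  0.1652] tilt 0.28 yaw 0.216 turn 0.009 shift [-0.0002  0.0065  0.0992] open 0.994 F [-0.   0.1 -0.1] ff 0.0
```

Call:
drive_tool --moves '[[[0,0,0.009],[0,0.0065,0.02],0.085],[[0,0,0],[0,0,0.03],0.085],[[0,0,0],[0,0,0.03],0.085],[[0,0,0],[0,0,0.019],0.085],[[0,0,0],[0,0,0],0.085]]'

```text
time: 9.3
eef_pos: [0.477, -0.0462, 0.0674]
tcp_rot: [0.995, 0.102, -0.001, -0.001]
contact_force: [-0.7, 0.0, 0.2]
opening: 0.993
finger_force: 0.0
```

Call:
drive_tool --moves '[[[0,0,0],[0,0,0],0.055],[[0,0,0],[0,0,0],0.05],[[0,0,0],[0,0,0],0.05],[[0,0,0],[0,0,0],0.05]]' --grip_force 30

```text
time: 9.8
eef_pos: [0.478, -0.0462, 0.069]
tcp_rot: [0.995, 0.102, 0.001, 0.0]
contact_force: [-0.9, 2.1, 3.8]
opening: 0.708
finger_force: 32.4
```

Call:
drive_tool --moves '[[[0,0,0],[0,0,-0.015],0.05],[[0,0,0],[0,0,-0.02],0.05],[[0,0,0],[0,0,-0.03],0.05],[[0,0,0],[0,0,-0.03],0.05],[[0,0,0],[0,0,-0.02],0.05]]'

```text
time: 10.42
eef_pos: [0.4777, -0.0468, 0.1854]
tcp_rot: [0.995, 0.102, 0.001, 0.001]
contact_force: [0.6, -0.1, -0.4]
opening: 0.709
finger_force: 32.7
```

Call:
drive_tool --moves '[[[0,0,0],[0.025,-0.04,0],0.05],[[0,0,0],[0.025,-0.045,0],0.05],[[0,0,0],[0.025,-0.045,0],0.05],[[0,0,0],[0.025,-0.045,0],0.05]]'

```text
time: 10.92
eef_pos: [0.5403, 0.1465, 0.1839]
tcp_rot: [0.995, 0.102, 0.0, 0.0]
contact_force: [-0.0, -1.0, 0.1]
opening: 0.704
finger_force: 32.8
```

Run:
```python
from h import *
togo([.5345,.3043,.1],.207)
b=cam('top');s=cam('scene','s5.png')
for x in ballpos(b): print(x)
for x in circles(s,(195,100,345,260),7,14): print(np.round(x,1))
st=ctrl.get_state();print(np.round(proj(s,st['eef_pos']),1))
```

```text
t 10.93 p [0.5403 0.1465 0.1839] tilt 0.07 yaw 0.204 turn -0.003 shift [ 0.0268 -0.1556  0.0839] open 0.704 F [-0.  -1.   0.1] ff 32.8
([-0.1039, 0.0051, 0.031], [0.4731, -0.0301, 0.065], [270.5, 214.1999969482422, 10.399999618530273])
[227.5 208.2  11.1]
[280.1 149.2]
```

Call:
drive_tool --moves '[[[0,0,0],[0.0096,-0.0519,0],0.05],[[0,0,0],[0.0096,-0.0519,0],0.05],[[0,0,0],[0.0096,-0.0519,0],0.05],[[0,0,0],[0,0,0.04],0.05],[[0,0,0],[0,0,0.04],0.05]]'

```text
time: 11.65
eef_pos: [0.537, 0.3038, 0.1034]
tcp_rot: [0.995, 0.102, 0.001, 0.0]
contact_force: [-0.4, -0.4, -2.0]
opening: 0.703
finger_force: 33.0
```

Call:
drive_tool --moves '[[[0,0,0],[0,0,0.013],0.05],[[0,0,0],[0,0,0],0.05]]'

```text
time: 11.9
eef_pos: [0.5364, 0.3028, 0.0898]
tcp_rot: [0.995, 0.101, -0.001, 0.0]
contact_force: [-0.3, 0.4, -0.8]
opening: 0.707
finger_force: 33.0
```

Run:
```python
from h import *
togo([.5365,.3047,.045],.207)
s=cam('scene')
i=s['image'][120:220,235:355,::-1];cv2.imwrite('pics/c5.png',cv2.resize(i,None,fx=5,fy=5,interpolation=cv2.INTER_CUBIC))
print([np.round(proj(s,(.5345,.3043,z)),1) for z in(.009,.04,.088)])
for x in circles(s,(265,130,330,200),6,12): print(np.round(x,1))
```

```text
t 11.9 p [0.5364 0.3028 0.0898] tilt 0.1 yaw 0.203 turn -0.004 shift [ 0.0005 -0.0018  0.0448] open 0.707 F [-0.3  0.4 -0.8] ff 33.0
[array([295.7, 179.4]), array([296.4, 171.1]), array([297.4, 157.9])]
```

View pics/c5.png

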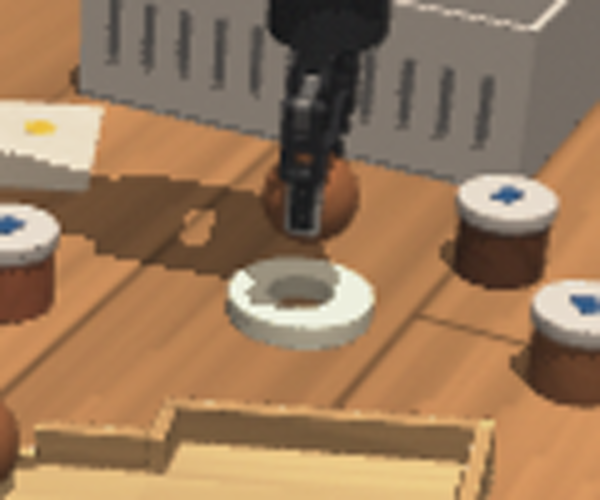

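The crop shows the held ball at crop (312,198), scene (297,160), which is right above the ring's axis (predicted 297,159). Lowering it.

Call:
drive_tool --moves '[[[0,0,0],[0,-0.0015,0.018],0.05],[[0,0,0],[0,0,0.014],0.05],[[0,0,0],[0,0,0.007],0.05],[[0,0,0],[0,0,0.002],0.05],[[0,0,0],[0,0,0],0.05]]'

```text
time: 12.58
eef_pos: [0.5364, 0.3052, 0.0491]
tcp_rot: [0.995, 0.102, 0.0, -0.0]
contact_force: [0.1, -1.0, -1.0]
opening: 0.699
finger_force: 33.0
```

Call:
drive_tool --moves '[[[0,0,0],[0,0,0.001],0.05],[[0,0,0],[0,0,0],0.05]]'

```text
time: 12.82
eef_pos: [0.5365, 0.3052, 0.0485]
tcp_rot: [0.995, 0.102, 0.0, -0.0]
contact_force: [-0.8, 0.1, -1.2]
opening: 0.709
finger_force: 33.0
```

Call:
drive_tool --moves '[[[0,0,0],[0,0,0.001],0.05],[[0,0,0],[0,0,0.001],0.05],[[0,0,0],[0,0,0],0.05]]'

```text
time: 13.2
eef_pos: [0.5362, 0.305, 0.046]
tcp_rot: [0.995, 0.102, -0.0, 0.0]
contact_force: [0.4, -0.1, -1.0]
opening: 0.71
finger_force: 33.0
```

Call:
drive_tool --moves '[[[0,0,0],[0,0,0.001],0.05],[[0,0,0],[0,0,0],0.05]]'

```text
time: 13.45
eef_pos: [0.5362, 0.305, 0.045]
tcp_rot: [0.995, 0.102, -0.0, 0.0]
contact_force: [0.5, -0.9, -1.0]
opening: 0.711
finger_force: 33.0
```

Run:
```python
from h import *
for i in range(4): 
    ctrl.read_camera('wrist');togo([.5365,.3047,.045],.207)
```

```text
t 13.5 p [0.5363 0.3051 0.0451] tilt 0.01 yaw 0.204 turn -0.003 shift [0.0002 0.0004 0.0001] open 0.71 F [-1.  -0.4 -0.8] ff 33.0
t 13.55 p [0.5363 0.3051 0.0451] tilt 0.01 yaw 0.204 turn -0.003 shift [0.0001 0.0004 0.0001] open 0.705 F [ 0.2 -0.2 -0.7] ff 33.0
t 13.6 p [0.5363 0.3051 0.0451] tilt 0.0 yaw 0.204 turn -0.003 shift [0.0001 0.0004 0.0001] open 0.705 F [-0.7  0.1 -1.8] ff 33.0
t 13.65 p [0.5363 0.3051 0.0451] tilt 0.0 yaw 0.204 turn -0.003 shift [0.0001 0.0004 0.0001] open 0.703 F [ 0.8  0.7 -1.1] ff 33.0
```

Call:
drive_tool --moves '[[[0,0,0],[0,0,0.001],0.05],[[0,0,0],[0,0,0],0.05]]'

```text
time: 13.9
eef_pos: [0.5362, 0.305, 0.044]
tcp_rot: [0.995, 0.102, -0.0, 0.0]
contact_force: [0.2, 0.7, -0.2]
opening: 0.707
finger_force: 33.0
```

Call:
drive_tool --moves '[[[0,0,0],[0,0,0.001],0.05],[[0,0,0],[0,0,0],0.05]]'

```text
time: 14.15
eef_pos: [0.5364, 0.305, 0.0433]
tcp_rot: [0.995, 0.102, -0.0, 0.0]
contact_force: [-0.9, 0.2, 0.7]
opening: 0.705
finger_force: 33.1
```

The vertical force has turned from -1 N to about +0.7 N, so the ball is touching. I'll release it gently.

Call:
drive_tool --moves '[[[0,0,0],[0,0,0],0.064],[[0,0,0],[0,0,0],0.07],[[0,0,0],[0,0,0],0.085],[[0,0,0],[0,0,0],0.085]]'

```text
time: 14.65
eef_pos: [0.5363, 0.3051, 0.0431]
tcp_rot: [0.995, 0.102, 0.0, -0.0]
contact_force: [0.3, 0.3, -0.2]
opening: 0.999
finger_force: 0.0
```

Call:
drive_tool --moves '[[[0,0,0],[0,0,-0.02],0.085],[[0,0,0],[0,0,-0.04],0.085],[[0,0,0],[0,0,-0.06],0.085],[[0,0,0],[0.0,0.05,-0.03],0.085],[[0,0,0],[-0.02,0.055,0],0.085]]'

```text
time: 15.28
eef_pos: [0.5412, 0.1981, 0.1997]
tcp_rot: [0.995, 0.103, 0.006, -0.0]
contact_force: [-0.2, -0.4, -1.1]
opening: 0.996
finger_force: 0.0
```

Call:
drive_tool --moves '[[[0,0,0],[-0.02,0.055,0],0.085],[[0,0,0],[0,0,0],0.085]]'

```text
time: 15.52
eef_pos: [0.5295, 0.1373, 0.1948]
tcp_rot: [0.995, 0.099, 0.001, 0.0]
contact_force: [0.1, 1.0, -0.3]
opening: 0.995
finger_force: 0.0
```

Run:
```python
from h import *
togo([.4731,-.0301,.068],.207)
b=cam('top');s=cam('scene')
for x in ballpos(b): print(x)
for n,c,box in(('top',b,(130,175,176,222)),('sc',s,(265,140,330,200))):
    print(n,[np.round(x,1) for x in circles(c,box,7,13)],np.round(proj(c,(.5345,.3043,.04)),1))
i=np.hstack([cv2.resize(c['image'][v:v+60,u:u+65,::-1],None,fx=6,fy=6) for c,u,v in((b,120,168),(s,265,140))]);cv2.imwrite('pics/c6.png',i)
```

```text
t 15.53 p [0.5295 0.1373 0.1948] tilt 0.12 yaw 0.199 turn -0.008 shift [-0.0896  0.1522  0.1268] open 0.995 F [ 0.1  1.  -0.3] ff 0.0
([-0.1039, 0.0051, 0.031], [0.4731, -0.0301, 0.065], [270.5, 214.1999969482422, 10.600000381469727])
top [] [149.2 196.4]
sc [array([295. , 170.2,   7.9], dtype=float32)] [296.4 171.1]
```

View pics/c6.png

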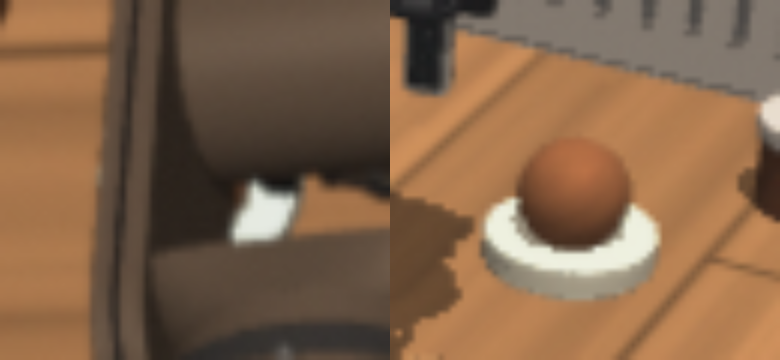

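The crop shows the first ball seated in the middle of the left white ring. Now the second ball, which lies at the stop at (0.473, -0.030).

Call:
drive_tool --moves '[[[0,0,-0.008],[0,0,0],0.085],[[0,0,0],[-0.03,0.051,0],0.085],[[0,0,0],[-0.03,0.051,0],0.085],[[0,0,0],[-0.03,0.05,0.03],0.085],[[0,0,0],[0,0,0],0.085]]'

```text
time: 16.25
eef_pos: [0.4725, -0.0258, 0.1624]
tcp_rot: [0.995, 0.104, -0.002, -0.001]
contact_force: [-0.0, 0.9, 0.7]
opening: 0.995
finger_force: 0.0
```

```bash
python3 -c "
from h import *
togo([.4731,-.0301,.067],.207)"
```

```text
t 16.25 p [ 0.4725 -0.0258  0.1624] tilt 0.27 yaw 0.209 turn 0.002 shift [-0.0003  0.0043  0.0954] open 0.995 F [-0.   0.9  0.7] ff 0.0
```

Call:
drive_tool --moves '[[[0,0,0],[0,0.003,0.02],0.085],[[0,0,0],[0,0,0.03],0.085],[[0,0,0],[0,0,0.03],0.085],[[0,0,0],[0,0,0.015],0.085],[[0,0,0],[0,0,0],0.085]]'

```text
time: 16.88
eef_pos: [0.4749, -0.0265, 0.0689]
tcp_rot: [0.994, 0.107, -0.001, -0.0]
contact_force: [0.1, -0.0, 0.5]
opening: 0.993
finger_force: 0.0
```

Call:
drive_tool --moves '[[[0,0,0],[0,0,0],0.055],[[0,0,0],[0,0,0],0.05],[[0,0,0],[0,0,0],0.05],[[0,0,0],[0,0,0],0.05]]' --grip_force 30

```text
time: 17.38
eef_pos: [0.4761, -0.0281, 0.0706]
tcp_rot: [0.994, 0.106, 0.001, 0.001]
contact_force: [1.5, -1.5, 2.8]
opening: 0.705
finger_force: 33.4
```

Call:
drive_tool --moves '[[[0,0,0],[0,0,-0.015],0.05],[[0,0,0],[0,0,-0.02],0.05],[[0,0,0],[0,0,-0.03],0.05],[[0,0,0],[0,0,-0.03],0.05],[[0,0,0],[0,0,-0.02],0.05]]'

```text
time: 18.0
eef_pos: [0.4748, -0.0274, 0.1865]
tcp_rot: [0.994, 0.106, 0.0, -0.0]
contact_force: [-0.0, 0.1, -0.5]
opening: 0.703
finger_force: 33.2
```

```bash
python3 -c "
from h import *
togo([.5274,-.2852,.1],.207)"
```

```text
t 18.0 p [ 0.4748 -0.0274  0.1865] tilt 0.04 yaw 0.212 turn 0.005 shift [-0.0015  0.2631  0.0865] open 0.703 F [-0.   0.1 -0.5] ff 33.2
```

Call:
drive_tool --moves '[[[0,0,0.005],[0,0.0526,0],0.05],[[0,0,0],[0.001,0.0526,0],0.05],[[0,0,0],[0.001,0.0526,0],0.05],[[0,0,0],[0,0.0526,0],0.05],[[0,0,0],[0,0.0526,0],0.05]]'

```text
time: 18.62
eef_pos: [0.5309, -0.2856, 0.1849]
tcp_rot: [0.995, 0.103, -0.0, -0.001]
contact_force: [1.0, 0.2, -0.5]
opening: 0.705
finger_force: 33.2
```

Call:
drive_tool --moves '[[[0,0,0],[0,0,0.04],0.05],[[0,0,0],[0,0,0.04],0.05],[[0,0,0],[0,0,0.016],0.05],[[0,0,0],[0,0,0],0.05]]'

```text
time: 19.12
eef_pos: [0.5305, -0.2837, 0.0877]
tcp_rot: [0.995, 0.103, -0.001, -0.001]
contact_force: [0.5, -0.7, 0.9]
opening: 0.706
finger_force: 33.2
```

Run:
```python
from h import *
togo([.5306,-.2845,.0447],.207)
s=cam('scene')
i=s['image'][210:320,130:260,::-1];cv2.imwrite('pics/c7.png',cv2.resize(i,None,fx=5,fy=5,interpolation=cv2.INTER_CUBIC))
z=ctrl.get_state()['eef_pos'][2]-.0045
print([np.round(proj(s,(.5274,-.2852,q)),1) for q in(.009,.04,z)])
for x in circles(s,(150,220,240,300),9,14): print(np.round(x,1))
```

```text
t 19.12 p [ 0.5305 -0.2837  0.0877] tilt 0.18 yaw 0.207 turn -0.0 shift [-0.0001  0.0008  0.043 ] open 0.706 F [ 0.5 -0.7  0.9] ff 33.2
[array([192.5, 284.5]), array([191.8, 274.3]), array([190.9, 259.1])]
[193.8 259.    9.3]
```

View pics/c7.png

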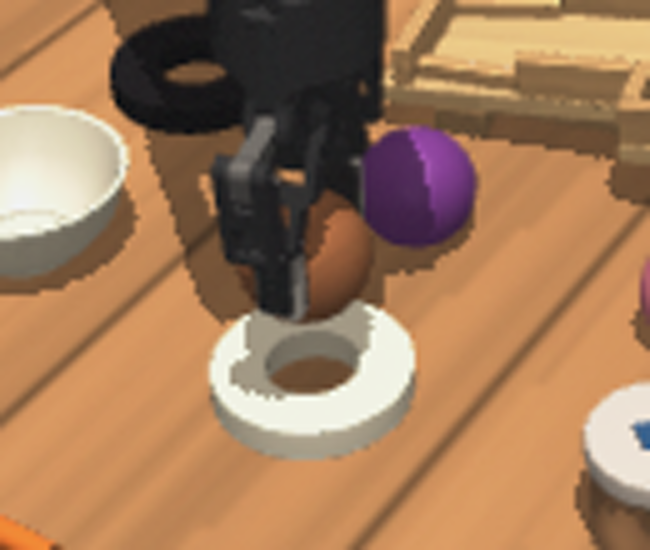

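The crop shows the held ball at crop (308,258) above the ring's hole at (313,362), in line with the axis. I'll descend and then feel for contact.

Call:
drive_tool --moves '[[[0,0,0],[0,0,0.018],0.05],[[0,0,0],[0,0,0.011],0.05],[[0,0,0],[0,0,0.005],0.05],[[0,0,0],[0,0,0.001],0.05],[[0,0,0],[0,0,0],0.05]]'

```text
time: 19.8
eef_pos: [0.5314, -0.2847, 0.0538]
tcp_rot: [0.995, 0.103, 0.0, 0.0]
contact_force: [-0.3, -0.4, -1.1]
opening: 0.707
finger_force: 33.2
```

Call:
drive_tool --moves '[[[0,0,0],[0,0,0.001],0.05],[[0,0,0],[0,0,0.001],0.05],[[0,0,0],[0,0,0],0.05]]'

```text
time: 20.18
eef_pos: [0.5312, -0.2845, 0.0515]
tcp_rot: [0.995, 0.103, 0.0, 0.0]
contact_force: [-1.0, 0.6, -1.0]
opening: 0.706
finger_force: 33.2
```

Call:
drive_tool --moves '[[[0,0,0],[0,0,0.001],0.05],[[0,0,0],[0,0,0.001],0.05],[[0,0,0],[0,0,0],0.05]]'

```text
time: 20.55
eef_pos: [0.5311, -0.2845, 0.0494]
tcp_rot: [0.995, 0.103, -0.0, -0.0]
contact_force: [-0.3, -0.8, -0.9]
opening: 0.705
finger_force: 33.2
```

Call:
drive_tool --moves '[[[0,0,0],[0,0,0.001],0.05],[[0,0,0],[0,0,0.001],0.05],[[0,0,0],[0,0,0],0.05]]'

```text
time: 20.92
eef_pos: [0.5311, -0.2845, 0.0474]
tcp_rot: [0.995, 0.103, -0.0, -0.0]
contact_force: [0.6, 0.2, -0.8]
opening: 0.707
finger_force: 33.2
```

Call:
drive_tool --moves '[[[0,0,0],[0,0,0.001],0.05],[[0,0,0],[0,0,0.001],0.05],[[0,0,0],[0,0,0],0.05]]'

```text
time: 21.3
eef_pos: [0.5314, -0.2844, 0.0463]
tcp_rot: [0.995, 0.103, -0.0, -0.0]
contact_force: [-1.5, 2.1, 4.4]
opening: 0.703
finger_force: 33.7
```

Call:
drive_tool --moves '[[[0,0,0],[0,0,0.001],0.05],[[0,0,0],[0,0,0],0.05]]'

```text
time: 21.55
eef_pos: [0.5314, -0.2844, 0.046]
tcp_rot: [0.995, 0.103, -0.0, -0.0]
contact_force: [-2.7, 4.7, 9.3]
opening: 0.707
finger_force: 34.0
```

Contact was felt (about 9 N). I'll back off 1 mm toward the direction it yields and release.

Call:
drive_tool --moves '[[[0,0,0],[-0.001,-0.002,-0.001],0.05],[[0,0,0],[0,0,0],0.05]]'

```text
time: 21.8
eef_pos: [0.5299, -0.2828, 0.0454]
tcp_rot: [0.995, 0.103, 0.0, 0.0]
contact_force: [0.4, 1.2, 0.0]
opening: 0.707
finger_force: 33.3
```

Call:
drive_tool --moves '[[[0,0,0],[0,0,0],0.064],[[0,0,0],[0,0,0],0.07],[[0,0,0],[0,0,0],0.085],[[0,0,0],[0,0,0],0.085]]'

```text
time: 22.3
eef_pos: [0.5298, -0.2828, 0.0454]
tcp_rot: [0.995, 0.103, -0.0, -0.0]
contact_force: [-0.1, 0.2, -0.3]
opening: 0.995
finger_force: 0.0
```

Call:
drive_tool --moves '[[[0,0,0],[0,0,-0.02],0.085],[[0,0,0],[0,0,-0.04],0.085],[[0,0,0],[0,0,-0.06],0.085],[[0,0,0],[0,-0.05,-0.03],0.085],[[0,0,0],[-0.02,-0.055,0],0.085]]'

```text
time: 22.92
eef_pos: [0.4911, -0.1848, 0.2017]
tcp_rot: [0.995, 0.103, 0.004, 0.003]
contact_force: [-0.7, 0.6, 0.6]
opening: 0.998
finger_force: 0.0
```

Call:
drive_tool --moves '[[[0,0,0],[0,-0.055,0],0.085],[[0,0,0],[0,-0.055,0],0.085],[[0,0,0],[0,0,0],0.085],[[0,0,0],[0,0,0],0.085]]'

```text
time: 23.42
eef_pos: [0.4667, -0.0767, 0.197]
tcp_rot: [0.995, 0.104, 0.001, 0.001]
contact_force: [0.5, 0.5, -0.1]
opening: 0.996
finger_force: 0.0
```

Run:
```python
from h import *
togo([.5306,-.2845,.0447],.207)
b=cam('top');s=cam('scene')
for n,P,tb,sb in(('A',(.5345,.3043,.04),(125,170,180,225),(265,140,330,200)),('B',(.5274,-.2852,.04),(333,165,390,220),(150,240,240,310))):
  for nm,c,box in(('top',b,tb),('sc',s,sb)):
    print(n,nm,[np.round(x,1).tolist() for x in circles(c,box,7,14)],np.round(proj(c,P),1))
i=np.hstack([cv2.resize(c['image'][v:v+h,u:u+h,::-1],(260,260)) for c,u,v,h in((b,120,165,60),(b,330,160,60),(s,155,240,75))]);cv2.imwrite('pics/c8.png',i)
```

```text
t 23.43 p [ 0.4667 -0.0767  0.197 ] tilt 0.16 yaw 0.208 turn 0.001 shift [0.0199 0.2165 0.1523] open 0.996 F [ 0.5  0.5 -0.1] ff 0.0
A top [[149.8000030517578, 196.5, 9.800000190734863]] [149.2 196.4]
A sc [[295.20001220703125, 170.8000030517578, 8.300000190734863]] [296.4 171.1]
B top [[362.79998779296875, 192.1999969482422, 9.899999618530273]] [363.4 191.8]
B sc [[191.8000030517578, 274.0, 12.800000190734863]] [191.8 274.3]
```

View pics/c8.png

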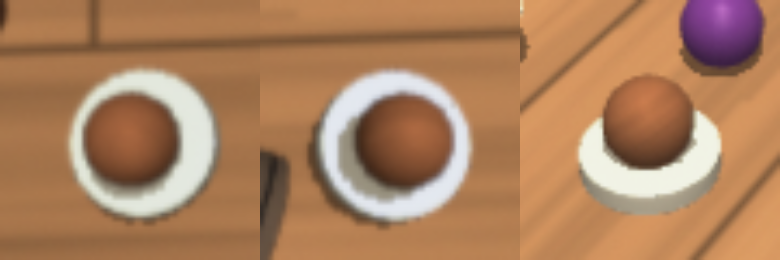

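The crops show both balls seated. Their centres are at top (149.8,196.5) and (362.8,192.2), within 1 px of where seated centres should appear; the apparent offset from each ring is parallax. The arm is clear of everything.

```bash
python3 -c "
from plant import ctrl
print(ctrl.sign_off())"
```

```text
the job is handed in; nothing more can be done
None
```

The jam is broken, both balls sit in the white rings (one on each), and the job is handed in at about 23.5 s; the last pictures show both centres within 1 px of the seated position, but sign-off gave no verdict.

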